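# Sort salvaged board parts into the bench trays

## Task

Sort the parts salvaged from the repaired boards: both capacitors into the red tray, both transformers into the white tray and the heat sink into the green tray. Give each part a bay of its own and set it down standing upright, flat on the bay's floor, without dropping it. Leave the solder spool and the flux jar where they are.

Things in the scene. Friction and masses are not known exactly. Their poses are not given: they have to be found in the camera images.
- cap_black_center (a point): Black capacitor: upright round can, diameter 30 mm, 42 mm tall, bare aluminium disc with a scored cross on top, black plastic sleeve with a narrow grey stripe. About 45 g. It starts standing on the blue mat (mat top is 2 mm above the bench). The point is its centre, half-way up; z is its axis.
- cap_orange_center (a point): Orange capacitor: upright round can, diameter 30 mm, 42 mm tall, bare aluminium disc with a scored cross on top, orange plastic sleeve with a narrow grey stripe. About 45 g. It starts standing on the blue mat (mat top is 2 mm above the bench). The point is its centre, half-way up; z is its axis.
- trafo_yellow_center (a point): Yellow-taped transformer: small block 36 (x) by 30 (y) by 34 mm tall, black ferrite core with yellow tape round its winding and a strip of the tape over its top. About 70 g. It starts standing on the blue mat (mat top is 2 mm above the bench). The point is its centre, half-way up; z up.
- trafo_white_center (a point): White-taped transformer: small block 36 (x) by 30 (y) by 34 mm tall, black ferrite core with white tape round its winding and a strip of the tape over its top. About 70 g. It starts standing on the blue mat (mat top is 2 mm above the bench). The point is its centre, half-way up; z up.
- sink_center (a point): Heat sink: bare aluminium block 36 (x, along the fins) by 34 (y) by 32 mm tall with six upright fins; can be gripped across either pair of sides like a solid block. About 60 g. It starts standing on the blue mat (mat top is 2 mm above the bench), fins up. The point is its centre, half-way up; z up.
- tray_red: Red shallow open tray, fixed to the bench, flat on the mat, 76 (x) by 150 (y) by 12 mm high outside; walls 3 mm, floor 3 mm thick, one 3 mm divider (as high as the walls) across its middle makes two bays side by side along its y axis, each 70 by 70 mm inside and 9 mm deep, bay centres at x = 0, y = +36.75 and -36.75 mm. Origin: centre of its underside, on the mat (2 mm above the bench); z up.
- tray_white: White shallow open tray, fixed to the bench, flat on the mat, 76 (x) by 150 (y) by 12 mm high outside; walls 3 mm, floor 3 mm thick, one 3 mm divider (as high as the walls) across its middle makes two bays side by side along its y axis, each 70 by 70 mm inside and 9 mm deep, bay centres at x = 0, y = +36.75 and -36.75 mm. Origin: centre of its underside, on the mat (2 mm above the bench); z up.
- tray_green: Green shallow open tray, fixed to the bench, flat on the mat, 76 (x) by 150 (y) by 12 mm high outside; walls 3 mm, floor 3 mm thick, one 3 mm divider (as high as the walls) across its middle makes two bays side by side along its y axis, each 70 by 70 mm inside and 9 mm deep, bay centres at x = 0, y = +36.75 and -36.75 mm. Origin: centre of its underside, on the mat (2 mm above the bench); z up.
- spool_center (a point): Bystander: grey metal spool of solder standing on end, 54 mm across, 40 mm tall. The point is its centre, half-way up.
- jar_center (a point): Bystander: amber glass flux jar with a black cap and a pale label, 44 mm across, 45 mm tall. The point is its centre, half-way up.
There are look-alikes about, which are no part of the job. Several things have the shape of the tray_white; the one meant has the colours described above.

How it is judged (in metres and radians):
At the end, for the whole second after the job is handed in: Capacitors in the red tray, transformers in the white, one per bay; heat sink in either bay of the green. Each centre within 24 mm of the bay centre along tray x and y (anywhere in the bay), upright within 0.1 rad, height on the floor within 2.5 mm, released, at rest ((((x of cap_black_center in the frame of tray_red between -0.024 and 0.024 m and y of cap_black_center in the frame of tray_red between 0.01275 and 0.06075 m and z of cap_black_center in the frame of tray_red between 0.0215 and 0.0265 m and angle between cap_black_center's own z axis and vertical below 0.1 rad) and (x of cap_orange_center in the frame of tray_red between -0.024 and 0.024 m and y of cap_orange_center in the frame of tray_red between -0.06075 and -0.01275 m and z of cap_orange_center in the frame of tray_red between 0.0215 and 0.0265 m and angle between cap_orange_center's own z axis and vertical below 0.1 rad)) or ((x of cap_black_center in the frame of tray_red between -0.024 and 0.024 m and y of cap_black_center in the frame of tray_red between -0.06075 and -0.01275 m and z of cap_black_center in the frame of tray_red between 0.0215 and 0.0265 m and angle between cap_black_center's own z axis and vertical below 0.1 rad) and (x of cap_orange_center in the frame of tray_red between -0.024 and 0.024 m and y of cap_orange_center in the frame of tray_red between 0.01275 and 0.06075 m and z of cap_orange_center in the frame of tray_red between 0.0215 and 0.0265 m and angle between cap_orange_center's own z axis and vertical below 0.1 rad))) and (((x of trafo_yellow_center in the frame of tray_white between -0.024 and 0.024 m and y of trafo_yellow_center in the frame of tray_white between 0.01275 and 0.06075 m and z of trafo_yellow_center in the frame of tray_white between 0.0175 and 0.0225 m and angle between trafo_yellow_center's own z axis and vertical below 0.1 rad) and (x of trafo_white_center in the frame of tray_white between -0.024 and 0.024 m and y of trafo_white_center in the frame of tray_white between -0.06075 and -0.01275 m and z of trafo_white_center in the frame of tray_white between 0.0175 and 0.0225 m and angle between trafo_white_center's own z axis and vertical below 0.1 rad)) or ((x of trafo_yellow_center in the frame of tray_white between -0.024 and 0.024 m and y of trafo_yellow_center in the frame of tray_white between -0.06075 and -0.01275 m and z of trafo_yellow_center in the frame of tray_white between 0.0175 and 0.0225 m and angle between trafo_yellow_center's own z axis and vertical below 0.1 rad) and (x of trafo_white_center in the frame of tray_white between -0.024 and 0.024 m and y of trafo_white_center in the frame of tray_white between 0.01275 and 0.06075 m and z of trafo_white_center in the frame of tray_white between 0.0175 and 0.0225 m and angle between trafo_white_center's own z axis and vertical below 0.1 rad))) and ((x of sink_center in the frame of tray_green between -0.024 and 0.024 m and y of sink_center in the frame of tray_green between 0.01275 and 0.06075 m and z of sink_center in the frame of tray_green between 0.0165 and 0.0215 m and angle between sink_center's own z axis and vertical below 0.1 rad) or (x of sink_center in the frame of tray_green between -0.024 and 0.024 m and y of sink_center in the frame of tray_green between -0.06075 and -0.01275 m and z of sink_center in the frame of tray_green between 0.0165 and 0.0215 m and angle between sink_center's own z axis and vertical below 0.1 rad)) and linear speed of each of cap_black, cap_orange, trafo_yellow, trafo_white, sink below 0.02 m/s and angular speed of each of cap_black, cap_orange, trafo_yellow, trafo_white, sink below 0.2 rad/s); the robot touches nothing.
It fails at once if the solder spool or the flux jar is moved more than 15 mm (distance of any of spool_center, jar_center from where it was at the start of the episode above 0.015 m).
It fails at once if a part is dropped or flung: it moves faster than 0.75 m/s (a free fall of about 3 cm) while the fingers do not touch it ((linear speed of cap_black above 0.75 m/s and contact force between cap_black and the fingers below 0.01 N) or (linear speed of cap_orange above 0.75 m/s and contact force between cap_orange and the fingers below 0.01 N) or (linear speed of trafo_yellow above 0.75 m/s and contact force between trafo_yellow and the fingers below 0.01 N) or (linear speed of trafo_white above 0.75 m/s and contact force between trafo_white and the fingers below 0.01 N) or (linear speed of sink above 0.75 m/s and contact force between sink and the fingers below 0.01 N)).
It also fails if it takes over 102 s, if anything falls off the work surface, if the arm or the gripper's body presses on something with over 40 N, if the wrist force passes 120 N, or if a joint passes its speed limit or range.

## Robot

A 6-joint arm with a two-finger parallel gripper is mounted at the origin on the work surface. World frame = base frame: x ahead of the robot, y to its left, z up, the work surface at z = 0. Lengths are in m, angles in degrees, forces in N, time in s.
With the tool pointing down it reaches from about 0.325 to 0.9 m from the base axis. Payload 6.1 kg.
Tool frame: the origin (TCP) lies midway between the tips of the shut fingers; the grasp point (between the pads) lies 19 mm behind it (grip_point_offset is the distance from the TCP to the grasp point, in m); z points along the fingers, y is the line along which they close (so a half turn about z gives the same grasp; the last joint's range is limited). The gripper opens to 87 mm and grips with 3 to 60 N. Pads are 19 mm wide; open, the fingers measure 117 mm over their backs; the gripper's body (75 mm by 190 mm) begins 51 mm behind the grasp point.
Start: joints at [-78.157, 12.628, 87.462, -0, 79.91, -7.225], TCP at [0.204, -0.591, 0.223] pointing down, gripper open.
Joint ranges: [-170.65, 170.65], [-52.31, 119.04], [5.05, 147.46], [-71.25, 251.25], [11.57, 151.72], [-153.62, 153.62]. Speed limits (degrees/s): [147.25, 147.25, 172.46, 180, 180, 180].

## Interface

Orientations are given as a 3x3 rotation matrix whose columns are the frame's x, y, z axes.
In Python, from station import * gives the robot as it stands.
- The arm moves only by the tool step_arm, never from a script. Its argument "series" is one flat list of numbers, 6 for each row, row after row: the shift along the tool's x, y, z each as a share of 20 mm, from -1 to 1, then the turn, a rotation vector about the tool's x, y, z each as a share of 0.15 rad, from -1 to 1. A call has 1 to 12 rows; each row shifts and turns the commanded pose from where the row before left it, along the tool's axes as they then stand; what a row does not reach is not made up. A row lasts 1/8 s, in which the tool goes at most 62.5 mm and 10.7 degrees, less where a joint would pass 70% of its speed; a pose out of reach is approached as far as the arm can. A call with a number of a shift or a turn outside -1 to 1 is refused whole. A call with a gripper value outside its range is refused whole. "grip" is the finger opening in mm, from 0 to 87, set as the call begins (left out, the last holds). The fingers move at their own pace and stop on an object; "newtons" is the grip in N (left out, the last holds). Time passes only in rows, so rows that do not move let the fingers close. It gives the time, the measured TCP pose, the force, the opening and the grip force at its end, in the units of the state.
- get_obs(): the state, without advancing time (a new reading comes with each control period).
- capture(name): name is "side" or "top" or "wrist"; returns the picture (420x560x3 uint8, red, green, blue); there is no depth.
- camera_params(name): a dict with "fx", "fy", "cx", "cy" (pixels), "rvec" (rotation vector, rad) and "tvec" (3), from world to camera coordinates, as OpenCV has them; the wrist camera has in their place "T_tool_cam" (4x4, takes a point from camera to tool coordinates, whose origin is the TCP and whose axes are the flange's). Camera axes: x right, y down, z forward; pixel columns grow to the right and rows downward; lengths in m; the calibration is good to about 2 mm. The wrist camera is an equidistant fisheye: a pixel r from the principal point sees the ray r / f radians off the axis. A picture is of the moment at which its call begins: read the wrist's pose just before it. camera_params takes no time and is no camera call.
- hand_in(): hands the job in; it is judged then, once.
The state is a dict: "time": time; "joint_pos": joint angles; "qd": joint speeds; "joint_torque": joint torques, N m; "position": TCP position; "orientation": TCP orientation; "force": force on the tool from outside, world axes, zero at the start; "torque": the same for the moment, N m; "grip_width": finger opening in m; "gripper_force": force on a finger pad.
Only numpy, scipy, OpenCV 4.12 (cv2) and the standard library are available. Lean on these libraries where they do the work, as an engineer would, in place of code of your own. Each camera call takes 0.05 s, during which the arm holds its last target. There are 200 camera calls.

## Working session

There is one attempt and no reset: what is moved stays moved. The work goes in short steps, Python scripts to look and compute and a tool call to move; the robot and the scene stay as the last step left them, time stands still between calls to the robot, and variables do not carry over. Pictures are saved under pics/ and viewed, at most 14 in all, crops included, and the job is handed in when it is done.

Besides the shell and the picture viewer there is one more tool, called after "Emit:" in YAML: its name, and indented under it one key for each argument. step_arm: Moves the arm, as the interface text tells. Its arguments: {"type":"object","properties":{"series":{"type":"array"},"grip":{"type":"number"},"newtons":{"type":"number"}},"required":["series"]}

```bash
mkdir -p pics; python3 - <<'E'
from station import *
import cv2,numpy as np
for n in ("top","side"):
    im=capture(n); cv2.imwrite(f"pics/{n}0.png",im[:,:,::-1]); p=camera_params(n); print(n,p)
    R=cv2.Rodrigues(np.array(p["rvec"],float))[0]; print("pos",-R.T@np.array(p["tvec"]).ravel())
print(camera_params("wrist")); o=get_obs(); print(o)
E
```

```text
top {'fx': 535.4097404296565, 'fy': 535.4097404296565, 'cx': 273.80972052513346, 'cy': 210.05861613528302, 'rvec': array([ 2.10331199, -2.14075926,  0.20069492]), 'tvec': array([0.01205482, 0.57262359, 1.14598178])}
pos [0.34731776 0.00350549 1.23315669]
side {'fx': 399.6727851899108, 'fy': 399.6727851899108, 'cx': 274.42245801097556, 'cy': 207.5916498437428, 'rvec': array([ 2.11302405, -0.34369151,  0.22000944]), 'tvec': array([-0.53020565,  0.14167077,  0.74524699])}
pos [ 0.30763001 -0.69460168  0.52865301]
{'fx': 325.19226210127806, 'fy': 325.19226210127806, 'cx': 276.82617512186414, 'cy': 212.6260076251475, 'T_tool_cam': array([[-7.78532346e-05, -9.51598392e-01, -3.07344259e-01,
         8.46779138e-02],
       [ 9.99999989e-01, -3.54365213e-05, -1.43591090e-04,
         5.07114098e-04],
       [ 1.25749839e-04, -3.07344267e-01,  9.51598385e-01,
        -1.62702680e-01],
       [ 0.00000000e+00,  0.00000000e+00,  0.00000000e+00,
         1.00000000e+00]])}
{'time': 0.1, 'joint_pos': array([-7.81569247e+01,  1.26712632e+01,  8.75167556e+01,  9.95726250e-04,
        7.99110322e+01, -7.22415989e+00]), 'qd': array([ 0.0989129 , -0.06804186, -0.10219163,  0.07424877, -0.06613177,
        0.05691777]), 'joint_torque': array([ 2.19635549e-03, -4.95943344e+01, -3.88518798e+01,  7.03579886e-02,
        5.14926331e-02, -4.72850525e-05]), 'position': array([ 0.20407186, -0.59017137,  0.22156349]), 'orientation': array([[ 9.45136918e-01,  3.26674292e-01, -3.38052048e-04],
       [ 3.26674382e-01, -9.45135426e-01,  1.69547723e-03],
       [ 2.34363856e-04, -1.71289106e-03, -9.99998506e-01]]), 'force': array([ 0.6963289 ,  0.77449013, -0.37741701]), 'torque': array([-0.01970344, -0.017596  ,  0.01547121]), 'gripper_force': 0.0, 'grip_width': 0.08722294958885805}
```

View pics/top0.png

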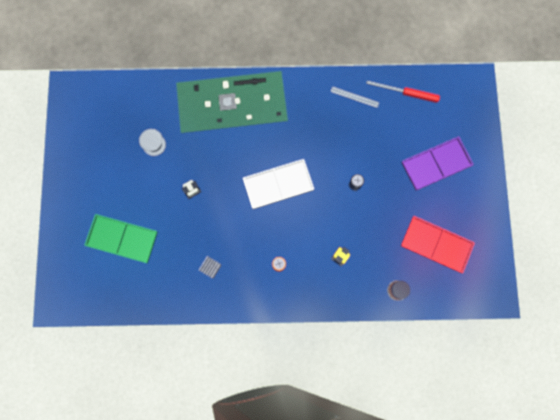

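View pics/side0.png

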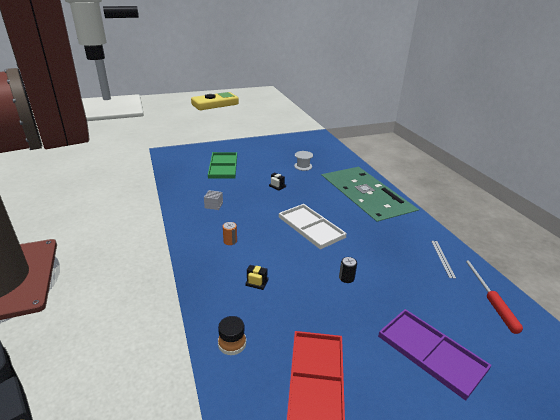

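Top: black cap (357,181), orange (279,264), yellow trafo (342,256), white trafo (191,188), sink (209,267); trays green (121,239), white (279,184), red (438,244); purple is a decoy; jar (399,290), spool (152,142).

```bash
cat > h.py <<'E'
import cv2,numpy as np
from station import *
def ray(name,uv,z):
    p=camera_params(name);R=cv2.Rodrigues(np.array(p["rvec"],float))[0];t=np.array(p["tvec"]).ravel();c=-R.T@t
    d=R.T@np.array([(uv[0]-p["cx"])/p["fx"],(uv[1]-p["cy"])/p["fy"],1.]);return c+d*(z-c[2])/d[2]
E
python3 - <<'E'
from h import *
im=cv2.imread("pics/top0.png");hsv=cv2.cvtColor(im,cv2.COLOR_BGR2HSV)
blue=cv2.inRange(hsv,(105,120,40),(125,255,255))
fg=255-blue
def blob(u,v,r):
    w=fg[v-r:v+r,u-r:u+r];n,l,s,c=cv2.connectedComponentsWithStats(w)
    k=min(range(1,n),key=lambda i:-s[i,4]);ys,xs=np.nonzero(l==k);return np.c_[xs+u-r,ys+v-r].astype(np.float32)
for n,u,v,r,z in [("black",357,181,14,.023),("orange",279,264,14,.023),("yellow",342,256,15,.019),("white",191,188,15,.019),("sink",209,267,17,.018),("Tgreen",121,239,45,.010),("Twhite",279,184,45,.010),("Tred",438,244,43,.010),("jar",399,290,17,.025),("spool",152,142,20,.022)]:
    P=blob(u,v,r);W=np.array([ray("top",q,z)[:2] for q in P],np.float32)
    rc=cv2.minAreaRect(W*1000);b=cv2.boxPoints(rc);e=max((b[1]-b[0],b[2]-b[1]),key=np.linalg.norm)
    print(n,len(P),P.mean(0).round(1),"mean",W.mean(0).round(4),"rect",np.round(rc[0],1),np.round(rc[1],1),"long yaw",round(np.degrees(np.arctan2(e[1],e[0]))%180,1))
crops=[cv2.resize(im[v-17:v+17,u-17:u+17],(260,260),interpolation=cv2.INTER_CUBIC) for u,v in [(342,256),(191,188),(209,267)]]
cv2.imwrite("pics/crops.png",np.hstack(crops))
E
```

```text
black 165 [356.6 181.2] mean [ 0.6437 -0.1917] rect [ 642.8 -192.6] [27.9 36.2] long yaw 177.4
orange 204 [278.6 263.5] mean [ 0.4556 -0.0068] rect [455.7  -6.5] [33.9 33.8] long yaw 89.0
yellow 249 [341.1 255.5] mean [ 0.4718 -0.149 ] rect [ 472.1 -149.3] [35.6 39.3] long yaw 143.0
white 227 [190.4 188.2] mean [0.6348 0.1952] rect [634.9 195.6] [38.8 33.6] long yaw 29.7
sink 306 [209.4 266.8] mean [0.4516 0.15  ] rect [451.4 149.8] [40.8 38.8] long yaw 59.1Traceback (most recent call last):
  File "<stdin>", line 9, in <module>
  File "h.py", line 4, in ray
    p=camera_params(name);R=cv2.Rodrigues(np.array(p["rvec"],float))[0];t=np.array(p["tvec"]).ravel();c=-R.T@t
ValueError: time passes only in moves, steps and waits
```

```bash
cat > h.py <<'E'
import cv2,numpy as np
from station import *
P0=dict(fx=535.4097404296565,cx=273.80972052513346,cy=210.05861613528302,rvec=[ 2.10331199, -2.14075926,  0.20069492],tvec=[0.01205482, 0.57262359, 1.14598178])
def ray(uv,z,p=P0):
    R=cv2.Rodrigues(np.array(p["rvec"],float))[0];t=np.array(p["tvec"]);c=-R.T@t
    d=R.T@np.array([(uv[0]-p["cx"])/p["fx"],(uv[1]-p["cy"])/p["fx"],1.]);return c+d*(z-c[2])/d[2]
E
python3 - <<'E'
from h import *
im=cv2.imread("pics/top0.png");hsv=cv2.cvtColor(im,cv2.COLOR_BGR2HSV)
blue=cv2.inRange(hsv,(105,120,40),(125,255,255))
fg=255-blue
def blob(u,v,r):
    w=fg[v-r:v+r,u-r:u+r];n,l,s,c=cv2.connectedComponentsWithStats(w)
    k=min(range(1,n),key=lambda i:-s[i,4]);ys,xs=np.nonzero(l==k);return np.c_[xs+u-r,ys+v-r].astype(np.float32)
for n,u,v,r,z in [("Tgreen",121,239,45,.010),("Twhite",279,184,40,.010),("Tred",438,244,38,.010),("jar",399,290,17,.025),("spool",152,142,20,.022)]:
    P=blob(u,v,r);W=np.array([ray(q,z)[:2] for q in P],np.float32)
    rc=cv2.minAreaRect(W*1000);b=cv2.boxPoints(rc);e=max((b[1]-b[0],b[2]-b[1]),key=np.linalg.norm)
    c=np.array(rc[0]);d=e/np.linalg.norm(e)*36.75
    print(n,len(P),P.mean(0).round(1),"mean",W.mean(0).round(4),"rect",np.round(rc[0],1),np.round(rc[1],1),"long yaw",round(np.degrees(np.arctan2(e[1],e[0]))%180,1),"bays",(c+d).round(),(c-d).round())
crops=[cv2.resize(im[v-17:v+17,u-17:u+17],(260,260),interpolation=cv2.INTER_CUBIC) for u,v in [(342,256),(191,188),(209,267)]]
cv2.imwrite("pics/crops.png",np.hstack(crops))
E
```

```text
Tgreen 2415 [120.6 238.1] mean [0.5219 0.356 ] rect [522.3 356.3] [157.8  82.5] long yaw 73.5 bays [533. 392.] [512. 321.]
Twhite 2339 [277.9 183.4] mean [ 0.6449 -0.0089] rect [645.1  -9.2] [ 84.6 157.1] long yaw 106.6 bays [656. -44.] [635.  26.]
Tred 3866 [439.2 249.2] mean [ 0.4833 -0.3755] rect [ 483.9 -372.4] [173.  152.9] long yaw 86.0 bays [ 486. -336.] [ 481. -409.]
jar 681 [401.3 291.2] mean [ 0.3891 -0.2794] rect [ 392.9 -278.7] [66.6 73. ] long yaw 179.0 bays [ 430. -279.] [ 356. -278.]
spool 589 [152.  141.9] mean [0.748  0.2866] rect [748.3 286.1] [71.3 57.3] long yaw 38.2 bays [777. 309.] [719. 263.]
```

View pics/crops.png

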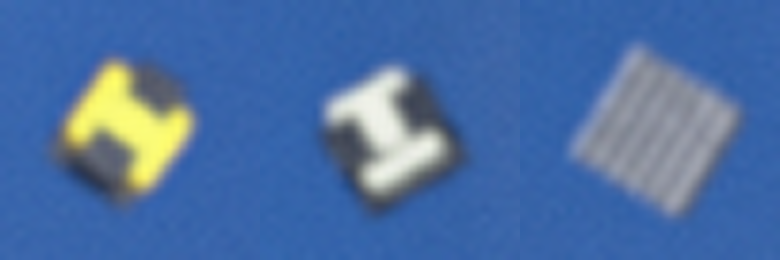

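Yellow trafo sides at about 53°, white 30°, sink 59° (mod 90). Red needs its own mask.

```bash
python3 - <<'E'
from h import *
im=cv2.imread("pics/top0.png");hsv=cv2.cvtColor(im,cv2.COLOR_BGR2HSV)
m=cv2.inRange(hsv,(0,150,100),(8,255,255))|cv2.inRange(hsv,(172,150,100),(180,255,255))
m[:200]=0;m[:,:390]=0
ys,xs=np.nonzero(m);W=np.array([ray(q,.010)[:2] for q in zip(xs,ys)],np.float32)
rc=cv2.minAreaRect(W*1000);b=cv2.boxPoints(rc);e=max((b[1]-b[0],b[2]-b[1]),key=np.linalg.norm)
c=np.array(rc[0]);d=e/np.linalg.norm(e)*36.75;print(rc,W.mean(0),c+d,c-d)
E
```

```text
((495.333251953125, -371.4349060058594), (149.19786071777344, 75.77560424804688), 64.18578338623047) [ 0.49500763 -0.3716868 ] [ 511.33620262 -338.35216522] [ 479.33030128 -404.51764679]
```

Emit:
step_arm:
  series: [0, 0, 0.5, 0, 0, 0.74, 0, 0, 0.5, 0, 0, 0.74, 0, 0, 0.5, 0, 0, 0.74, 1, -0.9, 0.25, 0, 0, 0, 1, -0.9, 0.25, 0, 0, 0, 1, -0.9, 0.25, 0, 0, 0, 1, -0.9, 0.25, 0, 0, 0, 1, -0.9, 0.25, 0, 0, 0, 1, -0.9, 0.25, 0, 0, 0, 1, -0.9, 0.25, 0, 0, 0, 1, -0.9, 0.25, 0, 0, 0, 1, -0.9, 0.25, 0, 0, 0]
  grip: 87
  newtons: 20

```text
time: 1.6
position: [0.3846, -0.4278, 0.1469]
orientation: [[1.0, -0.0, -0.0], [-0.0, -1.0, 0.001], [-0.0, -0.001, -1.0]]
force: [-0.3, 0.9, 0.3]
grip_width: 0.0869
gripper_force: 0.0
```

Emit:
step_arm:
  series: [1, -0.91, 0.2, 0, 0, 0, 1, -0.91, 0.2, 0, 0, 0, 1, -0.91, 0.2, 0, 0, 0, 1, -0.91, 0.2, 0, 0, 0, 1, -0.91, 0.2, 0, 0, 0, 1, -0.91, 0.2, 0, 0, 0, 1, -0.91, 0.2, 0, 0, 0, 1, -0.91, 0.2, 0, 0, 0, 1, -0.91, 0.2, 0, 0, 0, 1, -0.91, 0.2, 0, 0, 0, 1, -0.91, 0.2, 0, 0, 0, 1, -0.91, 0.2, 0, 0, 0]

```text
time: 3.1
position: [0.6245, -0.2096, 0.0988]
orientation: [[1.0, -0.0, -0.001], [-0.0, -1.0, 0.0], [-0.001, -0.0, -1.0]]
force: [-0.2, -0.6, 0.9]
grip_width: 0.087
gripper_force: 0.0
```

```bash
python3 - <<'E'
from station import *
import cv2
o=get_obs();print(o["position"])
cv2.imwrite("pics/w1.png",capture("wrist")[:,:,::-1])
E
```

```text
[ 0.62446299 -0.20957544  0.09877311]
```

View pics/w1.png

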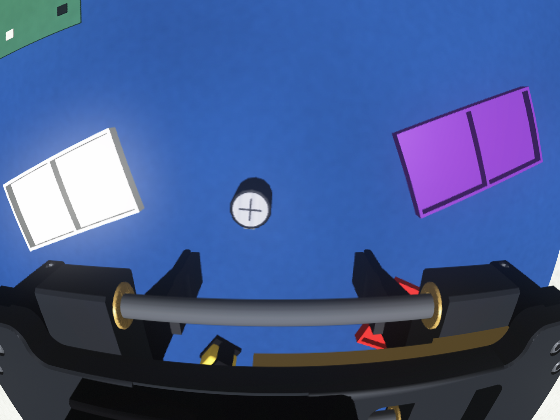

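Cap top at (251,210), which casts to (0.641,-0.192), agreeing with the top view.

Emit:
step_arm:
  series: [0.82, -0.88, 0, 0, 0, 0, 0, 0, 1, 0, 0, 0, 0, 0, 1, 0, 0, 0, 0, 0, 1, 0, 0, 0, 0, 0, 0.6, 0, 0, 0, 0, 0, 0.45, 0, 0, 0]

```text
time: 3.9
position: [0.6401, -0.193, 0.0173]
orientation: [[1.0, -0.001, -0.001], [-0.001, -1.0, 0.0], [-0.001, -0.0, -1.0]]
force: [-0.0, 0.1, 0.0]
grip_width: 0.0871
gripper_force: 0.0
```

Emit:
step_arm:
  series: [0, 0, 0, 0, 0, 0, 0, 0, 0, 0, 0, 0, 0, 0, 0, 0, 0, 0, 0, 0, 0, 0, 0, 0]
  grip: 20
  newtons: 20

```text
time: 4.4
position: [0.641, -0.1929, 0.0192]
orientation: [[1.0, -0.0, 0.001], [-0.0, -1.0, -0.0], [0.001, 0.0, -1.0]]
force: [0.1, -0.6, 0.7]
grip_width: 0.0546
gripper_force: 0.0
```

Emit:
step_arm:
  series: [0, 0, 0, 0, 0, 0, 0, 0, 0, 0, 0, 0, 0, 0, 0, 0, 0, 0, 0, 0, 0, 0, 0, 0, 0, 0, -0.5, 0, 0, 0]

```text
time: 5.03
position: [0.6397, -0.1924, 0.0277]
orientation: [[1.0, -0.0, -0.002], [-0.0, -1.0, 0.001], [-0.002, -0.001, -1.0]]
force: [-0.6, -0.8, 0.6]
grip_width: 0.0295
gripper_force: 20.0
```

Emit:
step_arm:
  series: [-0.735, 0.968, -1, 0, 0, 0, -0.735, 0.968, -1, 0, 0, 0, -0.735, 0.968, 0, 0, 0, 0, -0.735, 0.968, 0, 0, 0, 0, -0.735, 0.968, 0, 0, 0, 0, -0.735, 0.968, 0, 0, 0, 0, -0.735, 0.968, 0, 0, 0, 0, -0.735, 0.968, 0, 0, 0, 0, -0.735, 0.968, 0, 0, 0, 0, -0.735, 0.968, 0, 0, 0, 0, -0.735, 0.968, 0, 0, 0, 0, 0, 0, 0.5, 0, 0, 0]

```text
time: 6.52
position: [0.4778, -0.4076, 0.0585]
orientation: [[1.0, -0.003, 0.001], [-0.003, -1.0, -0.001], [0.001, 0.001, -1.0]]
force: [0.3, -0.5, -0.2]
grip_width: 0.0295
gripper_force: 20.0
```

Emit:
step_arm:
  series: [0, 0, 0.9, 0, 0, 0, 0, 0, 0.5, 0, 0, 0, 0, 0, 0.3, 0, 0, 0, 0, 0, 0, 0, 0, 0]

```text
time: 7.02
position: [0.4789, -0.4049, 0.0237]
orientation: [[1.0, 0.001, -0.001], [0.001, -1.0, 0.001], [-0.001, -0.001, -1.0]]
force: [-0.2, 0.4, 0.7]
grip_width: 0.0293
gripper_force: 20.0
```

Emit:
step_arm:
  series: [0, 0, 0.1, 0, 0, 0, 0, 0, 0, 0, 0, 0]

```text
time: 7.28
position: [0.4792, -0.4059, 0.0229]
orientation: [[1.0, -0.0, 0.0], [-0.0, -1.0, -0.001], [0.0, 0.001, -1.0]]
force: [-0.2, -0.9, -0.2]
grip_width: 0.0294
gripper_force: 20.0
```

Emit:
step_arm:
  series: [0, 0, 0.07, 0, 0, 0, 0, 0, 0.05, 0, 0, 0, 0, 0, 0, 0, 0, 0]

```text
time: 7.65
position: [0.4792, -0.4061, 0.0215]
orientation: [[1.0, -0.0, 0.001], [-0.0, -1.0, -0.001], [0.001, 0.001, -1.0]]
force: [-1.5, 2.3, 6.3]
grip_width: 0.0293
gripper_force: 20.0
```

Emit:
step_arm:
  series: [0, 0, 0, 0, 0, 0, 0, 0, 0, 0, 0, 0, 0, 0, 0, 0, 0, 0, 0, 0, -0.5, 0, 0, 0, 0, 0, -1, 0, 0, 0, 0, 0, -1, 0, 0, 0, 0, -1, -1, 0, 0, 0, 0, -1, 0, 0, 0, 0, 0, -1, 0, 0, 0, 0, 0, -1, 0, 0, 0, 0, 0, -1, 0, 0, 0, 0, 0, -1, 0, 0, 0, 0]
  grip: 55

```text
time: 9.15
position: [0.4787, -0.2841, 0.0897]
orientation: [[1.0, 0.0, -0.001], [0.0, -1.0, 0.0], [-0.001, -0.0, -1.0]]
force: [0.2, 0.1, -0.3]
grip_width: 0.055
gripper_force: 0.0
```

Emit:
step_arm:
  series: [-0.1, -1, 0, 0, 0, 0, -0.1, -1, 0, 0, 0, 0, -0.1, -1, 0, 0, 0, 0, -0.1, -1, 0, 0, 0, 0, -0.1, -1, 0, 0, 0, 0, -0.1, -1, 0, 0, 0, 0, -0.1, -1, 0, 0, 0, 0, -0.1, -1, 0, 0, 0, 0, -0.1, -1, 0, 0, 0, 0, -0.1, -1, 0, 0, 0, 0, -0.1, -1, 0, 0, 0, 0, 0, -1, 0, 0, 0, 0]
  grip: 87

```text
time: 10.65
position: [0.4567, -0.0444, 0.0902]
orientation: [[1.0, -0.0, 0.0], [-0.0, -1.0, 0.0], [0.0, -0.0, -1.0]]
force: [0.7, 0.4, -0.1]
grip_width: 0.087
gripper_force: 0.0
```

```bash
python3 - <<'E'
from station import *
import cv2
o=get_obs();print(o["position"])
cv2.imwrite("pics/w2.png",capture("wrist")[:,:,::-1])
E
```

```text
[ 0.45674353 -0.04439393  0.09016257]
```

View pics/w2.png

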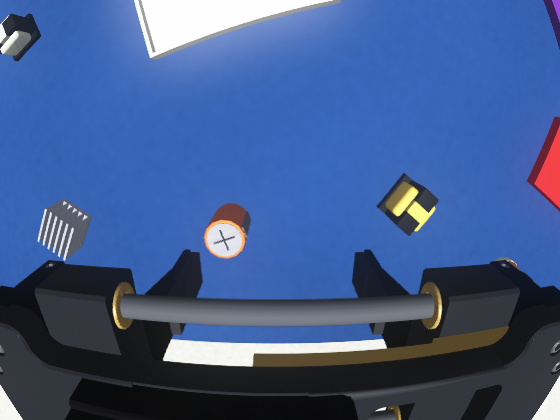

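Orange cap top at (225,239), casting to (0.4545,-0.0085).

Emit:
step_arm:
  series: [-0.1, -0.9, 0, 0, 0, 0, 0, -0.9, 0.5, 0, 0, 0, 0, 0, 1, 0, 0, 0, 0, 0, 1, 0, 0, 0, 0, 0, 0.7, 0, 0, 0, 0, 0, 0.4, 0, 0, 0]

```text
time: 11.45
position: [0.4546, -0.0096, 0.0174]
orientation: [[1.0, -0.0, -0.001], [-0.0, -1.0, 0.0], [-0.001, -0.0, -1.0]]
force: [0.0, 0.5, 0.5]
grip_width: 0.0869
gripper_force: 0.0
```

Emit:
step_arm:
  series: [0, 0, 0, 0, 0, 0, 0, 0, 0, 0, 0, 0, 0, 0, 0, 0, 0, 0, 0, 0, 0, 0, 0, 0, 0, 0, 0, 0, 0, 0, 0, 0, 0, 0, 0, 0, 0, 0, 0, 0, 0, 0, 0, 0, 0, 0, 0, 0, 0, 0, -0.5, 0, 0, 0]
  grip: 20

```text
time: 12.58
position: [0.454, -0.0096, 0.0277]
orientation: [[1.0, -0.0, -0.002], [-0.0, -1.0, 0.0], [-0.002, -0.0, -1.0]]
force: [0.0, -0.6, -0.3]
grip_width: 0.0295
gripper_force: 20.0
```

Emit:
step_arm:
  series: [0, 0, -1, 0, 0, 0, 0.17, 1, -1, 0, 0, 0, 0.17, 1, -1, 0, 0, 0, 0.17, 1, 0, 0, 0, 0, 0.17, 1, 0, 0, 0, 0, 0.17, 1, 0, 0, 0, 0, 0.17, 1, 0, 0, 0, 0, 0.17, 1, 0, 0, 0, 0, 0.17, 1, 0, 0, 0, 0, 0.17, 1, 0, 0, 0, 0, 0.17, 1, 0, 0, 0, 0, 0.17, 1, 0, 0, 0, 0]

```text
time: 14.08
position: [0.4925, -0.2311, 0.0881]
orientation: [[1.0, -0.0, -0.0], [-0.0, -1.0, 0.0], [-0.0, -0.0, -1.0]]
force: [1.0, -0.3, -1.3]
grip_width: 0.0295
gripper_force: 20.0
```

Emit:
step_arm:
  series: [0.2, 1, 0, 0, 0, 0, 0.2, 1, 0, 0, 0, 0, 0.2, 1, 0, 0, 0, 0, 0.2, 1, 0, 0, 0, 0, 0.2, 1, 0, 0, 0, 0, 0, 0.45, 0.5, 0, 0, 0, 0, 0, 1, 0, 0, 0, 0, 0, 1, 0, 0, 0, 0, 0, 0.5, 0, 0, 0, 0, 0, 0.2, 0, 0, 0, 0, 0, 0.05, 0, 0, 0, 0, 0, 0, 0, 0, 0]

```text
time: 15.58
position: [0.5128, -0.339, 0.0239]
orientation: [[1.0, -0.0, 0.001], [-0.0, -1.0, -0.001], [0.001, 0.001, -1.0]]
force: [-0.0, 0.2, -0.8]
grip_width: 0.029
gripper_force: 20.0
```

Emit:
step_arm:
  series: [0, 0, 0.1, 0, 0, 0, 0, 0, 0.05, 0, 0, 0, 0, 0, 0, 0, 0, 0]

```text
time: 15.95
position: [0.5127, -0.339, 0.0212]
orientation: [[1.0, -0.0, 0.001], [-0.0, -1.0, -0.001], [0.001, 0.001, -1.0]]
force: [-1.3, 1.4, 6.3]
grip_width: 0.0296
gripper_force: 20.0
```

Emit:
step_arm:
  series: [0, 0, 0, 0, 0, 0, 0, 0, 0, 0, 0, 0, 0, 0, 0, 0, 0, 0, 0, 0, -0.5, 0, 0, 0, 0, 0, -1, 0, 0, 0, 0, 0, -1, 0, 0, 0, -0.2, -1, -1, 0, 0, 0, -0.2, -1, 0, 0, 0, 0, -0.2, -1, 0, 0, 0, 0, -0.2, -1, 0, 0, 0, 0, -0.2, -1, 0, 0, 0, 0, -0.2, -1, 0, 0, 0, 0]
  grip: 55

```text
time: 17.45
position: [0.4879, -0.2171, 0.0897]
orientation: [[1.0, -0.0, -0.001], [-0.0, -1.0, 0.0], [-0.001, -0.0, -1.0]]
force: [-0.7, 0.5, -0.0]
grip_width: 0.0549
gripper_force: 0.0
```

Emit:
step_arm:
  series: [-0.2, -1, 0, 0, 0, 0, -0.2, -1, 0, 0, 0, 0, -0.4, -1, 0, 0, 0, 0, 0, -0.5, 0, 0, 0, 0, 0, 0, 0.55, 0, 0, -0.88, 0, 0, 0.55, 0, 0, -0.88, 0, 0, 0.55, 0, 0, -0.88, 0, 0, 0.55, 0, 0, -0.88, 0, 0, 0.55, 0, 0, -0.88, 0, 0, 0.55, 0, 0, -0.88, 0, 0, 0.4, 0, 0, -0.88, 0, 0, 0, 0, 0, 0]
  grip: 87

```text
time: 18.95
position: [0.4719, -0.1484, 0.0156]
orientation: [[0.604, 0.797, -0.001], [0.797, -0.604, 0.0], [-0.0, -0.001, -1.0]]
force: [-0.2, -0.7, 0.1]
grip_width: 0.0871
gripper_force: 0.0
```

```bash
python3 - <<'E'
from station import *
import cv2,numpy as np
a=capture("wrist");b=capture("top")[160:320,320:520]
cv2.imwrite("pics/w3.png",np.hstack([cv2.resize(a,(400,300)),cv2.resize(b,(375,300))])[:,:,::-1])
E
```

```text
(no output)
```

View pics/w3.png

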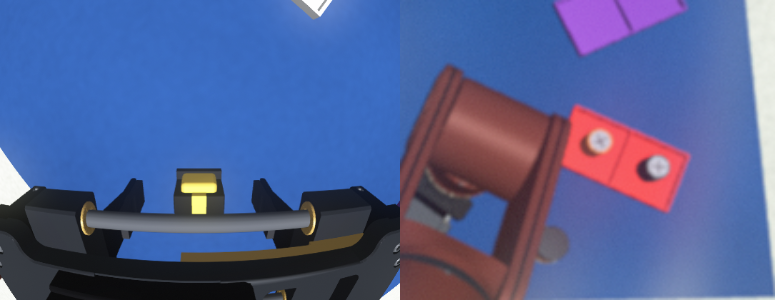

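The left (wrist) half shows the yellow trafo square between the fingers; the right half shows both caps standing in the middle of the red bays.

Emit:
step_arm:
  series: [0, 0, 0, 0, 0, 0, 0, 0, 0, 0, 0, 0, 0, 0, 0, 0, 0, 0, 0, 0, 0, 0, 0, 0, 0, 0, 0, 0, 0, 0, 0, 0, 0, 0, 0, 0, 0, 0, 0, 0, 0, 0, 0, 0, 0, 0, 0, 0, 0, 0, -0.5, 0, 0, 0]
  grip: 20
  newtons: 25

```text
time: 20.18
position: [0.4714, -0.1482, 0.0256]
orientation: [[0.603, 0.798, -0.002], [0.798, -0.603, 0.001], [-0.0, -0.002, -1.0]]
force: [-0.4, -0.2, 0.3]
grip_width: 0.0358
gripper_force: 25.0
```

Emit:
step_arm:
  series: [0, 0, -0.45, 0, 0, 0.88, 0, 0, -0.45, 0, 0, 0.88, 0, 0, -0.45, 0, 0, 0.88, 0, 0, -0.45, 0, 0, 0.88, 0, 0, -0.45, 0, 0, 0.88, 0, 0, -0.45, 0, 0, 0.88, 0, 0, -0.45, 0, 0, 0.88, 1, -0.57, 0, 0, 0, 0, 1, -0.57, 0, 0, 0, 0, 1, -0.57, 0, 0, 0, 0, 1, -0.57, 0, 0, 0, 0, 1, -0.57, 0, 0, 0, 0]

```text
time: 21.68
position: [0.5731, -0.0913, 0.0898]
orientation: [[1.0, -0.0, 0.0], [-0.0, -1.0, -0.0], [0.0, 0.0, -1.0]]
force: [-0.1, -0.1, -0.1]
grip_width: 0.0359
gripper_force: 25.0
```

Emit:
step_arm:
  series: [1, -0.57, 0, 0, 0, 0, 1, -0.57, 0, 0, 0, 0, 1, -0.57, 0, 0, 0, 0, 1, -0.57, 0, 0, 0, 0, 0.2, -0.1, 0.5, 0, 0, 0, 0, 0, 1, 0, 0, 0, 0, 0, 1, 0, 0, 0, 0, 0, 0.5, 0, 0, 0, 0, 0, 0.25, 0, 0, 0, 0, 0, 0, 0, 0, 0]

```text
time: 22.92
position: [0.6563, -0.0443, 0.0239]
orientation: [[1.0, -0.0, -0.0], [-0.0, -1.0, 0.0], [-0.0, -0.0, -1.0]]
force: [-0.9, -0.1, -0.9]
grip_width: 0.0362
gripper_force: 25.0
```

Emit:
step_arm:
  series: [0, 0, 0.1, 0, 0, 0, 0, 0, 0.07, 0, 0, 0, 0, 0, 0.05, 0, 0, 0, 0, 0, 0, 0, 0, 0]

```text
time: 23.42
position: [0.6564, -0.0441, 0.0198]
orientation: [[1.0, -0.0, 0.0], [-0.0, -1.0, -0.0], [0.0, 0.0, -1.0]]
force: [0.0, 0.8, -1.2]
grip_width: 0.0357
gripper_force: 25.0
```

Emit:
step_arm:
  series: [0, 0, 0.05, 0, 0, 0, 0, 0, 0.05, 0, 0, 0, 0, 0, 0, 0, 0, 0]

```text
time: 23.8
position: [0.6566, -0.0442, 0.0191]
orientation: [[1.0, -0.0, 0.0], [-0.0, -1.0, -0.0], [0.0, 0.0, -1.0]]
force: [-4.0, 0.2, 7.9]
grip_width: 0.0359
gripper_force: 25.0
```

Emit:
step_arm:
  series: [0, 0, 0, 0, 0, 0, 0, 0, 0, 0, 0, 0, 0, 0, 0, 0, 0, 0, 0, 0, -0.5, 0, 0, 0, 0, 0, -1, 0, 0, 0, 0, 0, -1, 0, 0, 0, 0, -1, -1, 0, 0, 0, 0, -1, 0, 0, 0, 0, 0, -1, 0, 0, 0, 0, -0.2, -1, 0, 0, 0, 0, -0.2, -1, 0, 0, 0, 0, -0.2, -1, 0, 0, 0, 0]
  grip: 55

```text
time: 25.3
position: [0.6437, 0.0774, 0.0871]
orientation: [[1.0, 0.0, -0.001], [0.0, -1.0, 0.0], [-0.001, -0.0, -1.0]]
force: [-0.6, 0.7, -0.6]
grip_width: 0.0546
gripper_force: 0.0
```

Emit:
step_arm:
  series: [-0.1, -1, 0, 0, 0, 0, -0.1, -1, 0, 0, 0, 0, -0.1, -1, 0, 0, 0, 0, -0.1, -1, 0, 0, 0, 0, -0.1, -1, 0, 0, 0, 0, 0, -0.95, 0, 0, 0, 0, 0, 0, 0.5, 0, 0, -0.87, 0, 0, 0.5, 0, 0, -0.87, 0, 0, 0.5, 0, 0, -0.87, 0, 0, 0.5, 0, 0, -0.87, 0, 0, 1, 0, 0, 0, 0, 0, 0.5, 0, 0, 0]
  grip: 87

```text
time: 26.8
position: [0.6333, 0.1949, 0.0156]
orientation: [[0.868, 0.496, -0.002], [0.496, -0.868, -0.0], [-0.002, -0.001, -1.0]]
force: [-0.4, -0.6, -1.0]
grip_width: 0.0872
gripper_force: 0.0
```

```bash
python3 - <<'E'
from station import *
import cv2,numpy as np
a=capture("wrist");b=capture("top")[120:300,60:300]
cv2.imwrite("pics/w4.png",np.hstack([cv2.resize(a,(400,300)),cv2.resize(b,(400,300))])[:,:,::-1]);print(get_obs()["position"])
E
```

```text
[0.63286832 0.19468392 0.01541541]
```

View pics/w4.png

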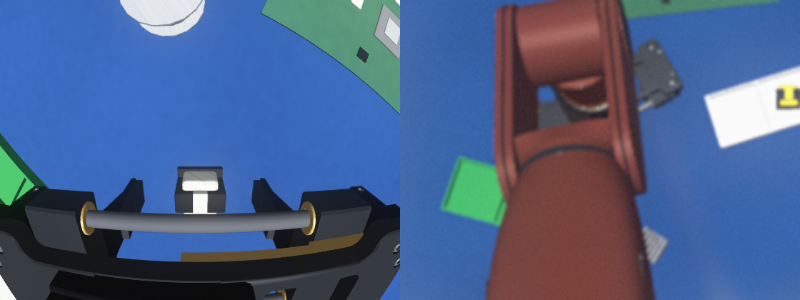

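The wrist half (left) shows the white trafo square between the fingers; yellow stands in its white bay (right edge).

Emit:
step_arm:
  series: [0, 0, 0, 0, 0, 0, 0, 0, 0, 0, 0, 0, 0, 0, 0, 0, 0, 0, 0, 0, 0, 0, 0, 0, 0, 0, 0, 0, 0, 0, 0, 0, 0, 0, 0, 0, 0, 0, 0, 0, 0, 0, 0, 0, 0, 0, 0, 0, 0, 0, -0.5, 0, 0, 0]
  grip: 20

```text
time: 28.02
position: [0.6333, 0.1947, 0.0268]
orientation: [[0.867, 0.498, -0.003], [0.498, -0.867, -0.0], [-0.002, -0.001, -1.0]]
force: [-1.3, 0.0, 0.2]
grip_width: 0.0354
gripper_force: 25.0
```

Emit:
step_arm:
  series: [0, 0, -0.7, 0, 0, 0.87, 0, 0, -0.7, 0, 0, 0.87, 0, 0, -0.7, 0, 0, 0.87, 0, 0, -0.7, 0, 0, 0.87, 0, 1, 0, 0, 0, 0, 0, 1, 0, 0, 0, 0, 0, 1, 0, 0, 0, 0, 0, 1, 0, 0, 0, 0, 0, 1, 0, 0, 0, 0, 0, 1, 0, 0, 0, 0, 0, 1, 0, 0, 0, 0, 0, 1, 0, 0, 0, 0]

```text
time: 29.52
position: [0.6344, 0.0335, 0.0838]
orientation: [[1.0, -0.0, 0.0], [-0.0, -1.0, 0.0], [0.0, -0.0, -1.0]]
force: [0.1, 0.6, -0.3]
grip_width: 0.0357
gripper_force: 25.0
```

Emit:
step_arm:
  series: [0.1, 0.45, 0.5, 0, 0, 0, 0, 0, 1, 0, 0, 0, 0, 0, 0.9, 0, 0, 0, 0, 0, 0.4, 0, 0, 0, 0, 0, 0.15, 0, 0, 0, 0, 0, 0.1, 0, 0, 0, 0, 0, 0, 0, 0, 0]

```text
time: 30.4
position: [0.6368, 0.026, 0.0232]
orientation: [[1.0, 0.0, 0.001], [0.0, -1.0, -0.0], [0.001, 0.0, -1.0]]
force: [-0.1, -0.5, -0.1]
grip_width: 0.0361
gripper_force: 25.0
```

Emit:
step_arm:
  series: [0, 0, 0.1, 0, 0, 0, 0, 0, 0.05, 0, 0, 0, 0, 0, 0.05, 0, 0, 0, 0, 0, 0, 0, 0, 0]

```text
time: 30.9
position: [0.637, 0.0258, 0.0208]
orientation: [[1.0, -0.0, 0.001], [-0.0, -1.0, -0.0], [0.001, 0.0, -1.0]]
force: [-4.4, 0.5, 11.7]
grip_width: 0.0357
gripper_force: 25.0
```

Emit:
step_arm:
  series: [0, 0, 0, 0, 0, 0, 0, 0, 0, 0, 0, 0, 0, 0, 0, 0, 0, 0, 0, 0, -0.5, 0, 0, 0, 0, 0, -1, 0, 0, 0, 0, 0, -1, 0, 0, 0, -1, -0.67, -1, 0, 0, 0, -1, -0.67, 0, 0, 0, 0, -1, -0.67, 0, 0, 0, 0, -1, -0.67, 0, 0, 0, 0, -1, -0.67, 0, 0, 0, 0, -1, -0.67, 0, 0, 0, 0]
  grip: 55

```text
time: 32.4
position: [0.5167, 0.1067, 0.0907]
orientation: [[1.0, -0.0, 0.003], [-0.0, -1.0, 0.0], [0.003, -0.0, -1.0]]
force: [-0.3, 0.1, -0.1]
grip_width: 0.0551
gripper_force: 0.0
```

Emit:
step_arm:
  series: [-1, -0.67, 0, 0, 0, 0, -1, -0.67, 0, 0, 0, 0, -1, -0.67, 0, 0, 0, 0, -0.25, -0.2, 0, 0, 0, 0, 0, 0, 0.5, 0, 0, -0.98, 0, 0, 0.5, 0, 0, -0.98, 0, 0, 0.5, 0, 0, -0.98, 0, 0, 0.5, 0, 0, -0.98, 0, 0, 0.5, 0, 0, -0.98, 0, 0, 0.5, 0, 0, -0.98, 0, 0, 0.5, 0, 0, -0.98, 0, 0, 0.2, 0, 0, 0]
  grip: 87

```text
time: 33.9
position: [0.4522, 0.1502, 0.015]
orientation: [[0.517, 0.856, 0.001], [0.856, -0.517, -0.0], [0.0, 0.001, -1.0]]
force: [0.1, -1.7, 0.5]
grip_width: 0.0867
gripper_force: 0.0
```

```bash
python3 - <<'E'
from station import *
import cv2,numpy as np
a=capture("wrist");b=capture("top")[120:300,60:300]
cv2.imwrite("pics/w5.png",np.hstack([cv2.resize(a,(400,300)),cv2.resize(b,(400,300))])[:,:,::-1]);print(get_obs()["position"])
E
```

```text
[0.45188877 0.15031196 0.01494006]
```

View pics/w5.png

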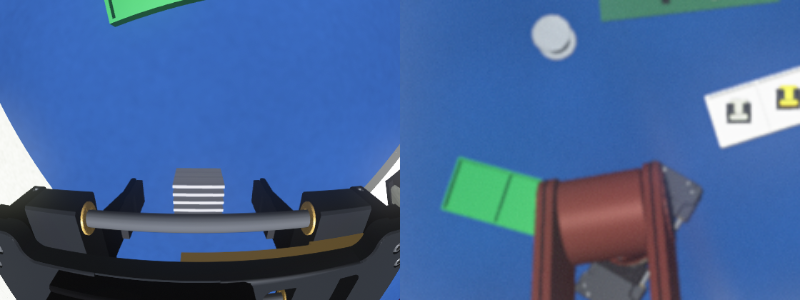

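The sink sits square between the fingers, gripped across the fin ends; both transformers stand in the white bays (right).

Emit:
step_arm:
  series: [0, 0, 0, 0, 0, 0, 0, 0, 0, 0, 0, 0, 0, 0, 0, 0, 0, 0, 0, 0, 0, 0, 0, 0, 0, 0, 0, 0, 0, 0, 0, 0, 0, 0, 0, 0, 0, 0, 0, 0, 0, 0, 0, 0, 0, 0, 0, 0, 0, 0, -0.5, 0, 0, 0]
  grip: 20

```text
time: 35.12
position: [0.4504, 0.1503, 0.0243]
orientation: [[0.516, 0.857, -0.002], [0.857, -0.516, -0.0], [-0.001, -0.002, -1.0]]
force: [-0.4, -0.4, -1.0]
grip_width: 0.0356
gripper_force: 25.0
```

Emit:
step_arm:
  series: [0, 0, -0.4, 0, 0, 0.98, 0, 0, -0.4, 0, 0, 0.98, 0, 0, -0.4, 0, 0, 0.98, 0, 0, -0.4, 0, 0, 0.98, 0, 0, -0.4, 0, 0, 0.98, 0, 0, -0.4, 0, 0, 0.98, 0, 0, -0.4, 0, 0, 0.98, 0.36, -1, 0, 0, 0, 0, 0.36, -1, 0, 0, 0, 0, 0.36, -1, 0, 0, 0, 0, 0.36, -1, 0, 0, 0, 0, 0.36, -1, 0, 0, 0, 0]

```text
time: 36.62
position: [0.4876, 0.252, 0.0806]
orientation: [[1.0, 0.001, -0.0], [0.001, -1.0, -0.0], [-0.0, 0.0, -1.0]]
force: [0.6, 0.1, -0.7]
grip_width: 0.0358
gripper_force: 25.0
```

Emit:
step_arm:
  series: [0.36, -1, 0, 0, 0, 0, 0.36, -1, 0, 0, 0, 0, 0.36, -1, 0, 0, 0, 0, 0.2, -0.55, 0.5, 0, 0, 0, 0, 0, 1, 0, 0, 0, 0, 0, 0.9, 0, 0, 0, 0, 0, 0.4, 0, 0, 0, 0, 0, 0.1, 0, 0, 0, 0, 0, 0, 0, 0, 0]

```text
time: 37.75
position: [0.5134, 0.3214, 0.023]
orientation: [[1.0, -0.001, 0.001], [-0.001, -1.0, 0.0], [0.001, -0.0, -1.0]]
force: [-0.5, -0.1, -0.0]
grip_width: 0.0356
gripper_force: 25.0
```

Emit:
step_arm:
  series: [0, 0, 0.1, 0, 0, 0, 0, 0, 0.07, 0, 0, 0, 0, 0, 0.05, 0, 0, 0, 0, 0, 0, 0, 0, 0]

```text
time: 38.25
position: [0.513, 0.3215, 0.0183]
orientation: [[1.0, -0.0, -0.0], [-0.0, -1.0, -0.0], [-0.0, 0.0, -1.0]]
force: [0.3, -0.4, -0.6]
grip_width: 0.036
gripper_force: 25.0
```

Emit:
step_arm:
  series: [0, 0, 0.05, 0, 0, 0, 0, 0, 0.04, 0, 0, 0, 0, 0, 0, 0, 0, 0]

```text
time: 38.62
position: [0.5133, 0.3216, 0.0178]
orientation: [[1.0, -0.0, 0.0], [-0.0, -1.0, -0.0], [0.0, 0.0, -1.0]]
force: [-3.9, -1.8, 8.7]
grip_width: 0.036
gripper_force: 25.0
```

Contact. Release, rise and back off for a look.

Emit:
step_arm:
  series: [0, 0, 0, 0, 0, 0, 0, 0, 0, 0, 0, 0, 0, 0, 0, 0, 0, 0, 0, 0, -0.5, 0, 0, 0, 0, 0, -1, 0, 0, 0, 0, 0, -1, 0, 0, 0, 0, 0, -1, 0, 0, 0, -1, 0, -1, 0, 0, 0, -1, 1, -1, 0, 0, 0, -1, 1, -1, 0, 0, 0, -1, 1, -1, 0, 0, 0, -1, 1, -1, 0, 0, 0]
  grip: 55

```text
time: 40.12
position: [0.4126, 0.241, 0.1886]
orientation: [[1.0, -0.0, 0.002], [-0.0, -1.0, 0.001], [0.002, -0.001, -1.0]]
force: [-0.1, -0.9, -0.3]
grip_width: 0.0552
gripper_force: 0.0
```

Emit:
step_arm:
  series: [0, 1, 0, 0, 0, 0, 0, 1, 0, 0, 0, 0, 0, 1, 0, 0, 0, 0, 0, 1, 0, 0, 0, 0, 0, 1, 0, 0, 0, 0, 0, 1, 0, 0, 0, 0, 0, 0, 0, 0, 0, 0, 0, 0, 0, 0, 0, 0]

```text
time: 41.12
position: [0.4133, 0.1219, 0.1873]
orientation: [[1.0, -0.001, 0.001], [-0.001, -1.0, 0.001], [0.001, -0.001, -1.0]]
force: [1.2, 0.3, -0.9]
grip_width: 0.0554
gripper_force: 0.0
```

```bash
python3 - <<'E'
from station import *
import cv2,numpy as np
a=capture("side");b=capture("top")
cv2.imwrite("pics/end.png",np.hstack([cv2.resize(a,(400,300)),cv2.resize(b,(400,300))])[:,:,::-1])
E
```

```text
(no output)
```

View pics/end.png

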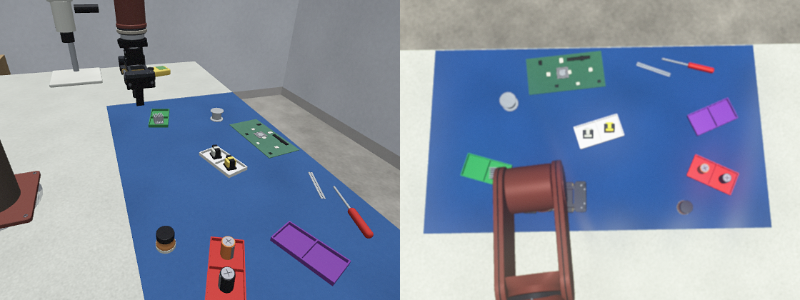

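All five parts stand upright in their own bays (side view: caps at (228,245) and (228,280), transformers at (215,153) and (230,162), sink at (158,120)). The jar and spool have not moved.

```bash
python3 -c "
from station import *
print(hand_in())"
```

```text
the job is handed in; nothing more can be done
None
```

I handed the job in at about 41 s of the 102 s allowed, and no verdict came back; in the final camera views each of the five parts stands upright in its own bay of the right tray, and the spool and jar are where they started.

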